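# Walk the sharpening block round to the stop rail

### The arm

A 7-joint arm with a two-finger parallel gripper is mounted at the origin on a cart in front of the work surface, level with it; the furniture and walls round the work are solid. World frame = base frame: x ahead of the robot, y to its left, z up, the work surface at z = 0. Lengths are in m, angles in rad, forces in N, time in s.
With the tool pointing down it reaches from about 0.4 to 0.9 m from the base axis. Payload 5.5 kg.
Tool frame: the origin (TCP) lies at the very end of the fingers, on their centre line; the grasp point (between the pads) lies 19 mm behind it (tcp_to_grasp is the distance from the TCP to the grasp point, in m); z points along the fingers, y is the line along which they close (so a half turn about z gives the same grasp; the last joint's range is limited). The gripper opens to 85 mm and grips with 20 to 120 N. Pads are 22 mm wide; open, the fingers measure 114 mm over their backs; the gripper's body (76 mm by 85 mm) begins 54 mm behind the grasp point. The pads swing forward as they close: fully open they stand 13 mm farther back than shut.
Start: joints at [-0.937, 0.501, -0.427, 1.55, 0.221, 1.138, -0.21], TCP at [0.235, 0.606, 0.231] pointing down, gripper open.
Joint ranges: [-2.88, 2.88], [-0.31, 2.03], [-1.54, 1.56], [0.2, 2.42], [-1.41, 4.55], [0.19, 2.02], [-2.57, 2.57]. Speed limits (rad/s): [2.57, 2.57, 3.14, 3.14, 3.14, 3.14, 3.14].

### API

Orientations are given as a rotation vector (axis times angle).
In Python, from station import * gives the robot as it stands. The module is installed in compiled form; this text tells all that it offers.
- The arm moves only by the tool move_arm, never from a script. Its argument "deltas" is a list of rows, each a list of 3 entries, a list of its own where there are three numbers: the shift along the tool's x, y, z in cm, then the turn, a rotation vector about the tool's x, y, z in rad, then the opening, from -1 (shut) to 1 (fully open). A call has 1 to 8 rows; each row is the pose to reach, as a shift and turn from the pose commanded when the call began, along the tool's axes at that moment; what a row does not reach only later rows make up. A row lasts 1/12 s, in which the tool goes at most 41.7 mm and 7.16 degrees, less where a joint would pass 70% of its speed; a pose out of reach is approached as far as the arm can. A call with a gripper value outside its range is refused whole. The fingers move at their own pace and stop on an object; the grip force is fixed at half the most. Time passes only in rows, so rows that repeat a pose let the fingers close. It gives the time, the measured TCP pose, the force, the opening and the grip force at its end, in the units of the state.
- observe(): the state, without advancing time (a new reading comes with each control period).
- grab_frame(name): name is "side" or "top" or "wrist"; returns a dict with "pixels" (384x512x3 uint8, blue, green, red), "vertical_fov" (degrees; the focal length in pixels is half the picture's height over the tangent of half this angle, whatever the lens; pixels are square), "cx", "cy" (the principal point, pixels), "R" (3x3) and "t" (3): a world point X has camera coordinates R X + t; the wrist camera has in their place "T_tool_cam" (4x4, takes a point from camera to tool coordinates, whose origin is the TCP and whose axes are the flange's). Camera axes: x right, y down, z forward; pixel columns grow to the right and rows downward; lengths in m; the calibration is good to about 2 mm. A picture is of the moment at which its call begins: read the wrist's pose just before it. There is no depth.
- close_job(): hands the job in; it is judged then, once.
Trained networks look in the newest picture that a camera, given by its name, has taken for a name from the list of things; names that differ only in an ending like _2 or _b are one class to them, and where a whole thing is asked for, a point or a joint stands for the part that bears it (a point fixed in the world has none). Each returns a list of dicts, best first, with "p" (0 to 1); they miss things now and then, are a little off and sometimes report something else, mostly with a low value. They report only what shows in the picture. A call takes as long as a camera call.
- recognise(camera, thing): "point" ([column, row] in pixels, amid what is visible of it).
The state is a dict: "clock": time; "joints": joint angles; "qvel": joint speeds; "effort": joint torques, N m; "eef_pos": TCP position; "orientation": TCP orientation; "ft_force": force on the tool from outside, world axes, zero at the start; "torque": the same for the moment, N m; "finger_gap": finger opening in m; "grasp_force": force on a finger pad.
Only numpy, scipy, OpenCV 4.12 (cv2) and the standard library are available. Lean on these libraries where they do the work, as an engineer would, in place of code of your own. Each camera call takes 0.05 s, during which the arm holds its last target. There are 200 camera calls.

### The job

Set up for knife sharpening: with pushes of the fingertips, walk the heavy sharpening block round on the worktop until its blue pad side lies flush along the wooden stop rail, with neither end of the block sticking out past the ends of the rail. It must stay flat on the worktop, never lifted or tipped; leave the egg cup, the espresso mug and the timer where they stand, and finish with the hand clear.

Things in the scene. Friction and masses are not known exactly. Their poses are not given: they have to be found in the camera images.
- block: loose sharpening block, 1.1 to 1.7 kg: black base 100 mm across (x), 170 long (y), 36 high; white-topped stone 86 x 152 on it, 49 high in all. Origin: centre of underside. +x points out of the long side with the blue pad (its face at x = 50 mm); plain long side at x = -50, ends at y = +-85. Slides under a push of about 5 to 12 N. Starts with the pad turned 0.7 to 1.6 rad counterclockwise from facing the rail.
- pad_left (a point): end of the blue pad's face at block x = +50, y = +75 mm, 19 mm above the underside (the left end, seen from the robot, once the pad faces the rail)
- pad_right (a point): the other end of the blue pad's face, at block x = +50, y = -75 mm, 19 mm above the underside
- rail: pale wooden stop rail fixed to the worktop, 230 mm long (y), 24 thick, 28 high. Origin: middle of the bottom edge of its front face (towards the robot). x points away from the robot, square into that face; y runs along the rail to the left, ends at +-115 mm. Flush and centred, the block has the rail's orientation and its origin at rail x = -50 mm, y = 0.
- kitchen_timer: red and white round kitchen timer, 65 mm across, 45 mm high, loose, right of the block; origin: centre of its underside
- mug_espresso: pale blue-grey espresso mug, 58 x 87 mm with its handle, 53 mm high, loose, left of the block; origin: centre of its underside
- egg_cup: cream egg cup, 49 mm across, 56 mm high, loose, beside the left end of the rail; origin: centre of its underside

How it is judged:
At the end, for the whole second after the job is handed in: Both ends of the blue pad's face within 4 mm of the rail's front face; block centre within 33 mm of the rail's middle along the rail (ends at most 3 mm past the rail's); block flat and still on the worktop; egg cup, mug and timer upright, within 30 mm of where they were (x of pad_left in the frame of rail between -0.004 and 0.004 m and x of pad_right in the frame of rail between -0.004 and 0.004 m and y of block in the frame of rail between -0.033 and 0.033 m and height (world z) of block below 0.006 m and angle between block's own z axis and vertical below 0.05 rad and linear speed of block below 0.01 m/s and distance of each of kitchen_timer, mug_espresso, egg_cup from where it was at the start of the episode below 0.03 m and angle between each of kitchen_timer, mug_espresso, egg_cup's own z axis and vertical below 0.2 rad); the robot touches nothing.
It fails at once if the block is lifted off the worktop or tipped (origin more than 12 mm up or tilted more than 0.15 rad) (height (world z) of block above 0.012 m or angle between block's own z axis and vertical above 0.15 rad).
It fails at once if the egg cup, mug or timer is moved 30 mm or more, or knocked over (distance of any of kitchen_timer, mug_espresso, egg_cup from where it was at the start of the episode above 0.03 m or angle between any of kitchen_timer, mug_espresso, egg_cup's own z axis and vertical above 0.5 rad).
It also fails if it takes over 72 s, if anything falls off the work surface, if the arm or the gripper's body presses on something with over 40 N, if the wrist force passes 120 N, or if a joint passes its speed limit or range.

## Working session

There is one attempt and no reset: what is moved stays moved. The work goes in short steps, Python scripts to look and compute and a tool call to move; the robot and the scene stay as the last step left them, time stands still between calls to the robot, and variables do not carry over. Pictures are saved under pics/ and viewed, at most 10 in all, crops included, and the job is handed in when it is done.

Besides the shell and the picture viewer there is one more tool, called after "Emit:" by a JSON object that holds its "api" and its "payload", one argument or row to a line. move_arm: Moves the arm, as the interface text tells. Its arguments: {"type":"object","properties":{"deltas":{"type":"array","items":{"type":"array"}}},"required":["deltas"]}

```bash
mkdir -p pics
cat > h.py <<'E'
from station import *
import numpy as np, cv2
from scipy.spatial.transform import Rotation as Ro
def ray(f,p):
    fl=f["pixels"].shape[0]/2/np.tan(np.radians(f["vertical_fov"])/2)
    d=np.array([(p[0]-f["cx"])/fl,(p[1]-f["cy"])/fl,1.])
    R=np.array(f["R"]);t=np.array(f["t"])
    return -R.T@t, R.T@d
def onz(f,p,z):
    o,d=ray(f,p); return (o+d*(z-o[2])/d[2])[:2]
def proj(f,X):
    fl=f["pixels"].shape[0]/2/np.tan(np.radians(f["vertical_fov"])/2)
    c=np.array(f["R"])@np.array(X)+np.array(f["t"]); return [f["cx"]+fl*c[0]/c[2],f["cy"]+fl*c[1]/c[2]]
E
python3 - <<'E'
from h import *
s=observe(); print({k:np.round(s[k],3) for k in("clock","eef_pos","orientation","ft_force","finger_gap")})
for c in("top","side"):
    f=grab_frame(c); cv2.imwrite(f"pics/{c}0.png",f["pixels"]); print(c,{k:np.round(f[k],3).tolist() for k in f if k!="pixels"})
    for n,z in(("block",.03),("pad_left",.019),("pad_right",.019),("rail",.028),("kitchen_timer",.04),("mug_espresso",.03),("egg_cup",.03)):
        for r in recognise(c,n)[:2]: print(n,np.round(r["point"]),round(r["p"],2),np.round(onz(f,r["point"],z),3))
E
```

```text
{'clock': np.float64(0.0), 'eef_pos': array([0.235, 0.605, 0.23 ]), 'orientation': array([-5.790e-01, -3.087e+00,  3.000e-03]), 'ft_force': array([-0.52 ,  0.076,  0.518]), 'finger_gap': np.float64(0.086)}
top {'vertical_fov': 57.74, 'cx': 253.421, 'cy': 190.108, 'R': [[0.066, -0.998, -0.001], [-0.973, -0.064, -0.221], [0.22, 0.016, -0.975]], 't': [-0.01, 0.604, 0.849]}
block [259. 203.] 0.58 [0.579 0.012]
pad_left [262. 203.] 0.59 [0.579 0.005]
pad_right [258. 203.] 0.87 [0.579 0.014]
rail [250. 153.] 0.97 [0.719 0.047]
rail [343. 181.] 0.61 [ 0.654 -0.215]
kitchen_timer [343. 183.] 0.83 [ 0.645 -0.213]
mug_espresso [162. 215.] 0.55 [0.528 0.274]
egg_cup [188. 171.] 0.62 [0.655 0.216]
side {'vertical_fov': 54.076, 'cx': 257.537, 'cy': 187.367, 'R': [[0.95, -0.311, 0.026], [-0.152, -0.534, -0.832], [0.272, 0.786, -0.555]], 't': [-0.569, 0.141, 0.816]}
block [249. 204.] 0.82 [ 0.568 -0.021]
pad_left [252. 202.] 0.88 [ 0.583 -0.003]
pad_right [250. 200.] 0.65 [0.58  0.007]
rail [297. 190.] 0.96 [0.711 0.007]
kitchen_timer [313. 254.] 0.9 [ 0.641 -0.24 ]
mug_espresso [209. 149.] 0.83 [0.533 0.288]
mug_espresso [249. 202.] 0.74 [ 0.572 -0.016]
egg_cup [253. 155.] 0.71 [0.654 0.216]
```

Run:
```python
import cv2
a=cv2.imread("pics/top0.png")[120:270,130:380]; b=cv2.imread("pics/side0.png")
cv2.imwrite("pics/a.png",cv2.resize(a,None,fx=3.2,fy=3.2,interpolation=cv2.INTER_CUBIC))
cv2.imwrite("pics/b.png",cv2.resize(b[110:300,130:380],None,fx=3,fy=3,interpolation=cv2.INTER_CUBIC))
```

```text
(no output)
```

View pics/a.png

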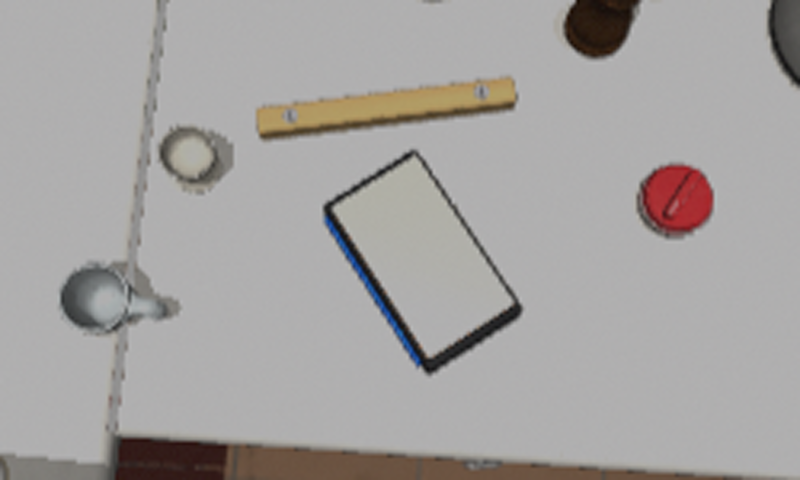

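View pics/b.png

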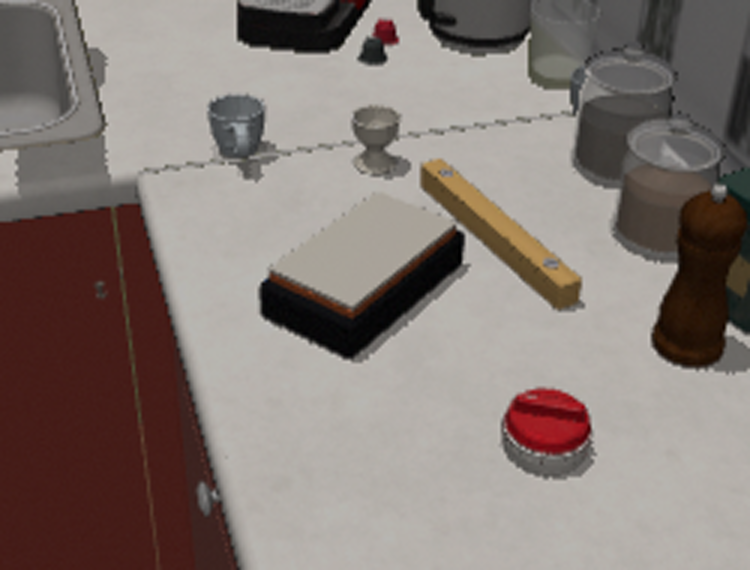

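Top view: the block's corners are at about (232,185), (260,167), (293,216) and (264,236), with the blue pad facing left and towards the robot. The rail runs from (211,163) to (291,153). The side view agrees. Next I'll fit the poses to the masks.

```bash
cat >> h.py <<'E'
from scipy.optimize import minimize
S=4
def hull(f,p,box):  # box x0,x1,y0,y1,z0,z1 in a frame p=(x,y,th)
    c,s=np.cos(p[2]),np.sin(p[2])
    q=[proj(f,[p[0]+c*x-s*y,p[1]+s*x+c*y,z]) for x in box[:2] for y in box[2:4] for z in box[4:]]
    return cv2.convexHull(((np.array(q,np.float32)+.5)*S-.5).astype(np.float32))
def fill(m,h,v): cv2.fillConvexPoly(m,np.round(h*16).astype(np.int32),v,cv2.LINE_AA,4)
BASE=(-.05,.05,-.085,.085,0,.036); STONE=(-.043,.043,-.076,.076,.036,.049); TOP=(-.043,.043,-.076,.076,.049,.049)
RAIL=(0,.024,-.115,.115,0,.028)
def render(f,p,kind):
    m=np.zeros((384*S,512*S),np.uint8)
    if kind=="rail": fill(m,hull(f,p,RAIL),255)
    else:
        fill(m,hull(f,p,BASE),255); fill(m,hull(f,p,STONE),255); fill(m,hull(f,p,TOP),0)
    return cv2.resize(m,(512,384),interpolation=cv2.INTER_AREA)/255.
def masks(f):
    hsv=cv2.cvtColor(f["pixels"],cv2.COLOR_BGR2HSV); H,Sa,V=cv2.split(hsv)
    y=((H>12)&(H<30)&(Sa>60)&(V>90)); d=((V<95)|(Sa>80))
    return y,d
def fit(fs,p0,kind,rail=None,r=.13):
    data=[]
    for f in fs:
        y,d=masks(f); roi=np.zeros((384,512),np.uint8)
        a=np.linspace(0,2*np.pi,40)
        q=np.array([proj(f,[p0[0]+r*np.cos(t),p0[1]+r*np.sin(t),.02]) for t in a])
        cv2.fillConvexPoly(roi,q.astype(np.int32),1)
        m=y if kind=="rail" else d
        if rail is not None: roi[cv2.dilate(render(f,rail,"rail"),np.ones((3,3)))>.1]=0
        data.append((f,roi>0,(m*1.)))
    def cost(p): return sum(((render(f,p,kind)-m)**2)[roi].sum() for f,roi,m in data)
    best=None;p=np.array(p0,float)
    for sc in(.02,.006,.002):
        sim=np.array([p]+[p+np.eye(3)[i]*sc*(1,1,8)[i] for i in range(3)])
        o=minimize(cost,p,method="Nelder-Mead",options=dict(initial_simplex=sim,xatol=1e-4,fatol=.05)); p=o.x
    return p,o.fun
def inrail(rail,b):
    c,s=np.cos(rail[2]),np.sin(rail[2]); d=np.array(b[:2])-rail[:2]
    return np.array([c*d[0]+s*d[1],-s*d[0]+c*d[1],b[2]-rail[2]])
E
python3 - <<'E'
from h import *
import json
T=grab_frame("top");Sd=grab_frame("side")
for fs in([T],[Sd],[T,Sd]):
    rail,c=fit(fs,[.70,.04,0.0],"rail",r=.14); b,cb=fit(fs,[.579,.01,1.9 if 0 else 1.9],"block",rail)
    for th in(1.3,):
        b2,cb2=fit(fs,[.579,.01,th],"block",rail)
        if cb2<cb:b,cb=b2,cb2
    print(rail.round(4),round(c,1),b.round(4),round(cb,1),inrail(rail,b).round(4))
json.dump(list(rail),open("rail.json","w"))
o=T["pixels"].copy()
for m,col in((render(T,rail,"rail"),(0,0,255)),(render(T,b,"block"),(0,255,0))):
    cs,_=cv2.findContours((m>.5).astype(np.uint8),cv2.RETR_LIST,cv2.CHAIN_APPROX_NONE); cv2.drawContours(o,cs,-1,col,1)
f=grab_frame("side");o2=f["pixels"].copy()
for m,col in((render(f,rail,"rail"),(0,0,255)),(render(f,b,"block"),(0,255,0))):
    cs,_=cv2.findContours((m>.5).astype(np.uint8),cv2.RETR_LIST,cv2.CHAIN_APPROX_NONE); cv2.drawContours(o2,cs,-1,col,1)
cv2.imwrite("pics/c.png",cv2.resize(np.hstack([o[130:260,180:320],o2[140:240,200:340][:, :] if 0 else o2[130:260,200:340]]),None,fx=2.8,fy=2.8))
E
```

```text
[0.7108 0.0448 0.1903] 245.2 [0.5843 0.0075 2.2064] 100.7 [-0.1312 -0.0127  2.0162]
[0.7095 0.0448 0.1805] 241.9 [0.5843 0.0074 2.2318] 106.9 [-0.1299 -0.0143  2.0513]
[0.7095 0.045  0.1882] 489.0 [0.5843 0.0076 2.2105] 215.3 [-0.1299 -0.0134  2.0224]
```

View pics/c.png

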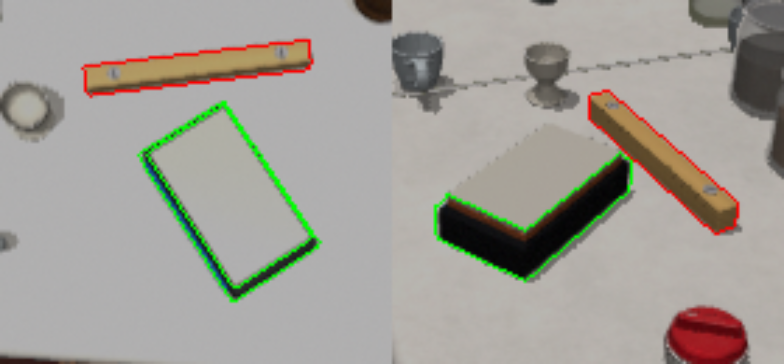

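The fits match both pictures: rail yaw 0.19, and the block has to turn about 2.02 rad clockwise. My plan has three pushes:
1. Push the far end from the pad side, to the right.
2. Push the near end from the plain side, left and then forward.
3. Push square onto the rail with open fingers.

```bash
cat >> h.py <<'E'
import json
RL=None
def rows(tg):  # tg: world (x,y,z,yaw of tool y in rad)
    s=observe(); p0=np.array(s["eef_pos"]); R0=Ro.from_rotvec(s["orientation"])
    for x,y,z,w in tg:
        c,q=np.cos(w),np.sin(w); R=Ro.from_matrix(np.array([[-q,c,0],[c,q,0],[0,0,-1.]]).T)
        print((R0.inv().apply(np.array([x,y,z])-p0)*100).round(2).tolist(),(R0.inv()*R).as_rotvec().round(3).tolist())
def body(b,u,v): # body point to world
    c,s=np.cos(b[2]),np.sin(b[2]); return b[0]+c*u-s*v,b[1]+s*u+c*v
E
python3 - <<'E'
from h import *
b=[.5843,.0076,2.2105]
x,y=body(b,.090,-.068); w=b[2]-np.pi/2
print(x,y,w); rows([(.42,.40,.2,w),(x,y,.12,w)])
E
```

```text
0.5851283468207412 0.1203976677132314 0.6397036732051036
[-24.65, -12.5, 3.13] [0.0, -0.0, 0.56]
[-50.17, -32.58, 11.13] [0.0, -0.0, 0.56]
```

Emit:
{"api": "move_arm", "payload": {
  "deltas": [
    [[-4, -2, 0.5], [0, 0, 0.1], -1],
    [[-8, -4, 1], [0, 0, 0.2], -1],
    [[-11, -6, 1.5], [0, 0, 0.3], -1],
    [[-15, -8, 2], [0, 0, 0.4], -1],
    [[-18, -10, 2.5], [0, 0, 0.5], -1],
    [[-22, -12, 3], [0, 0, 0.56], -1],
    [[-25, -14.5, 3.5], [0, 0, 0.56], -1],
    [[-28, -16, 4], [0, 0, 0.56], -1]
  ]
}}

```text
clock: 1.62
eef_pos: [0.4396, 0.3518, 0.1912]
orientation: [1.412, 2.805, -0.002]
ft_force: [0.2, -0.0, -0.2]
finger_gap: -0.0002
grasp_force: 0.0
```

Run:
```python
from h import *
print(np.round(observe()["joints"],2)); rows([(.585,.120,.12,.64),(.585,.120,.012,.64)])
```

```text
[-0.54  0.37 -0.23  1.82  0.1   0.97 -0.17]
[-27.27, -2.13, 7.15] [-0.001, 0.001, -0.002]
[-27.26, -2.12, 17.95] [-0.001, 0.001, -0.002]
```

Emit:
{"api": "move_arm", "payload": {
  "deltas": [
    [[-4, -0.3, 1], [0, 0, 0], -1],
    [[-8, -0.6, 2], [0, 0, 0], -1],
    [[-12, -1, 3], [0, 0, 0], -1],
    [[-16, -1.3, 4], [0, 0, 0], -1],
    [[-20, -1.6, 5], [0, 0, 0], -1],
    [[-24, -1.9, 6], [0, 0, 0], -1],
    [[-27.3, -2.1, 7.5], [0, 0, 0], -1],
    [[-27.3, -2.1, 8], [0, 0, 0], -1]
  ]
}}

```text
clock: 2.28
eef_pos: [0.5881, 0.1135, 0.1096]
orientation: [1.424, 2.797, -0.007]
ft_force: [0.9, -0.7, -0.5]
finger_gap: 0.0001
grasp_force: 0.0
```

Run:
```python
from h import *
f=grab_frame("top"); g=grab_frame("side")
rail=json.load(open("rail.json"))
print(fit([g],[.5843,.0076,2.21],"block",rail))
o=np.hstack([f["pixels"][110:260,150:350],g["pixels"][110:260,150:350]])
cv2.imwrite("pics/d.png",cv2.resize(o,None,fx=2,fy=2))
rows([(.585,.120,.012,.64)])
```

```text
(array([0.58358409, 0.00675393, 2.23073655]), np.float64(87.97019607843137))
[-0.14, 0.01, 9.77] [-0.003, -0.001, -0.004]
```

View pics/d.png

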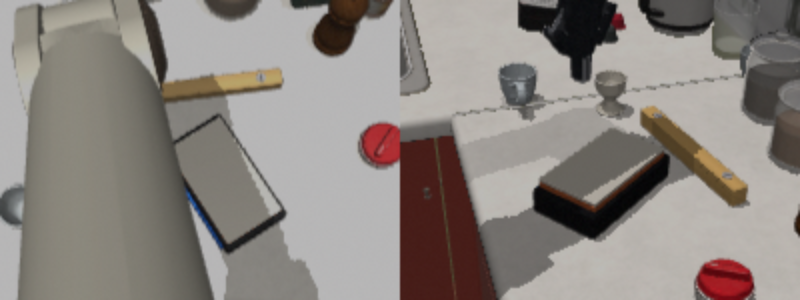

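The side view shows the block not moved, at about crop pixel (600,185), and the fingertips coming down between the block and the egg cup. I'll descend and then push along the arc.

Emit:
{"api": "move_arm", "payload": {
  "deltas": [
    [[-0.1, 0, 3.5], [0, 0, 0], -1],
    [[-0.1, 0, 7], [0, 0, 0], -1],
    [[-0.1, 0, 9], [0, 0, 0], -1],
    [[-0.1, 0, 9.7], [0, 0, 0], -1],
    [[-0.6, 0, 9.7], [0, 0, 0], -1],
    [[-1.2, 0, 9.7], [0, 0, 0], -1],
    [[-1.8, 0, 9.7], [0, 0, 0], -1],
    [[-2.2, 0, 9.7], [0, 0, 0], -1]
  ]
}}

```text
clock: 3.05
eef_pos: [0.6003, 0.1054, 0.0164]
orientation: [1.409, 2.804, 0.003]
ft_force: [-0.7, 0.1, -0.3]
finger_gap: -0.0002
grasp_force: 0.0
```

Run:
```python
from h import *
b=np.array([.5843,.0076,2.2105]); C=np.array(body(b,0,.04))
h=np.array(body(b,.061,-.068))
t=[]
for k in range(0,15):
    a=-k*np.radians(3); R=np.array([[np.cos(a),-np.sin(a)],[np.sin(a),np.cos(a)]])
    q=C+R@(h-C); t.append((q[0],q[1],.012,b[2]-np.pi/2+a))
s=observe();print(s["eef_pos"],s["ft_force"]); rows(t)
```

```text
[0.60030831 0.10535257 0.01644452] [-0.68713501  0.09792103 -0.32015023]
[-0.79, -0.32, 0.45] [0.003, 0.002, -0.0]
[-1.36, -0.02, 0.45] [0.003, 0.002, 0.052]
[-1.95, 0.26, 0.45] [0.003, 0.002, 0.104]
[-2.55, 0.5, 0.45] [0.004, 0.002, 0.157]
[-3.16, 0.71, 0.45] [0.004, 0.002, 0.209]
[-3.79, 0.89, 0.46] [0.004, 0.002, 0.261]
[-4.42, 1.04, 0.46] [0.004, 0.002, 0.314]
[-5.06, 1.15, 0.46] [0.004, 0.002, 0.366]
[-5.71, 1.23, 0.46] [0.004, 0.001, 0.418]
[-6.35, 1.27, 0.46] [0.004, 0.001, 0.471]
[-7.0, 1.29, 0.46] [0.004, 0.001, 0.523]
[-7.65, 1.26, 0.47] [0.004, 0.001, 0.576]
[-8.3, 1.21, 0.47] [0.004, 0.001, 0.628]
[-8.94, 1.11, 0.47] [0.004, 0.001, 0.68]
[-9.58, 0.99, 0.47] [0.004, 0.001, 0.733]
```

Emit:
{"api": "move_arm", "payload": {
  "deltas": [
    [[-0.7, -0.2, 0], [0, 0, 0], -1],
    [[-1.3, 0, 0], [0, 0, 0.05], -1],
    [[-1.9, 0.3, 0], [0, 0, 0.1], -1],
    [[-2.5, 0.5, 0], [0, 0, 0.15], -1],
    [[-3.1, 0.7, 0], [0, 0, 0.2], -1],
    [[-3.8, 0.9, 0], [0, 0, 0.26], -1],
    [[-4.4, 1, 0], [0, 0, 0.31], -1],
    [[-5, 1.1, 0], [0, 0, 0.36], -1]
  ]
}}

```text
clock: 3.72
eef_pos: [0.637, 0.0761, 0.0156]
orientation: [-1.889, -2.508, -0.006]
ft_force: [-1.3, 6.2, 2.4]
finger_gap: 0.0001
grasp_force: 3.5
```

Run:
```python
from h import *
g=grab_frame("side"); f=grab_frame("top")
rail=json.load(open("rail.json")); s=observe();print(s["eef_pos"],s["ft_force"])
for p in([.59,-.01,1.9],): print(*fit([g],p,"block",rail))
cv2.imwrite("pics/e.png",cv2.resize(np.hstack([f["pixels"][110:260,150:350],g["pixels"][110:260,150:350]]),None,fx=2,fy=2))
```

```text
[0.63825416 0.07433284 0.0156259 ] [1.26694991 4.74371982 1.27258168]
[ 0.59025865 -0.00526655  1.90571035] 136.6244675124952
```

View pics/e.png

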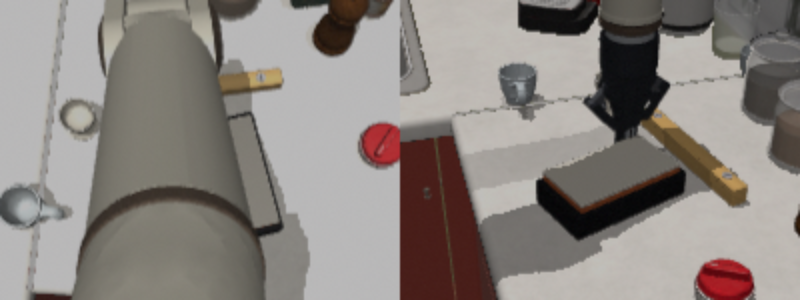

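The block has turned 0.3 rad and its centre has moved as predicted. I'll carry on along the same arc.

```bash
cat >> h.py <<'E'
def arc(b,v,h,n,step,z=.012):
    C=np.array(body(b,0,v)); h=np.array(h); t=[]
    w=2*np.arctan2(*np.array(observe()["orientation"])[[1,0]])-np.pi/2
    for k in range(1,n+1):
        a=step*k; R=np.array([[np.cos(a),-np.sin(a)],[np.sin(a),np.cos(a)]]); q=C+R@(h-C)
        t.append((q[0],q[1],z,w+a))
    rows(t)
E
python3 - <<'E'
from h import *
s=observe(); b=[.5903,-.0053,1.9057]; arc(b,.04,s["eef_pos"][:2],8,-.05,s["eef_pos"][2])
E
```

```text
[-0.55, 0.31, 0.0] [0.004, -0.002, 0.05]
[-1.11, 0.6, 0.0] [0.004, -0.002, 0.1]
[-1.69, 0.86, 0.0] [0.004, -0.002, 0.15]
[-2.28, 1.09, -0.0] [0.004, -0.002, 0.2]
[-2.88, 1.29, -0.0] [0.004, -0.002, 0.25]
[-3.48, 1.45, -0.0] [0.003, -0.002, 0.3]
[-4.1, 1.59, -0.0] [0.003, -0.002, 0.35]
[-4.72, 1.7, -0.0] [0.003, -0.003, 0.4]
```

Emit:
{"api": "move_arm", "payload": {
  "deltas": [
    [[-0.6, 0.3, 0], [0, 0, 0.05], -1],
    [[-1.1, 0.6, 0], [0, 0, 0.1], -1],
    [[-1.7, 0.9, 0], [0, 0, 0.15], -1],
    [[-2.3, 1.1, 0], [0, 0, 0.2], -1],
    [[-2.9, 1.3, 0], [0, 0, 0.25], -1],
    [[-3.5, 1.4, 0], [0, 0, 0.3], -1],
    [[-4.1, 1.5, 0], [0, 0, 0.35], -1],
    [[-4.7, 1.6, 0], [0, 0, 0.4], -1]
  ]
}}

```text
clock: 4.48
eef_pos: [0.6662, 0.0349, 0.0156]
orientation: [-2.349, -2.084, -0.007]
ft_force: [-0.0, 6.9, 1.9]
finger_gap: -0.0001
grasp_force: 3.1
```

Run:
```python
from h import *
g=grab_frame("side")
rail=json.load(open("rail.json")); s=observe();print(s["eef_pos"],s["ft_force"])
b,c=fit([g],[.592,-.02,1.5],"block",rail); print(b,c,inrail(rail,b)); print([np.round(body(b,u,v),3) for u in(.05,-.05) for v in(.085,-.085)])
x,y=s["eef_pos"][:2]; d=np.array([np.cos(b[2]),np.sin(b[2])])*.03; rows([(x+d[0],y+d[1],.015,b[2]-np.pi/2),(x+d[0],y+d[1],.13,b[2]-np.pi/2)])
```

```text
[0.66685487 0.03280836 0.0156707 ] [ 2.86497668  3.37734012 -1.34215682]
[ 0.59269982 -0.0229566   1.49700409] 184.87583237216455 [-0.12742646 -0.04495607  1.30884705]
[array([0.512, 0.033]), array([0.681, 0.021]), array([ 0.504, -0.067]), array([ 0.674, -0.079])]
[3.0, -0.15, 0.08] [0.003, -0.003, -0.05]
[3.03, -0.12, -11.42] [0.003, -0.003, -0.05]
```

The block's pose matches the prediction. I'll back off, lift, and cross over to the plain side near the robot.

Emit:
{"api": "move_arm", "payload": {
  "deltas": [
    [[1, 0, 0], [0, 0, -0.05], -1],
    [[3, 0, 0], [0, 0, -0.05], -1],
    [[3, 0, -4], [0, 0, -0.05], -1],
    [[3, 0, -8], [0, 0, -0.05], -1],
    [[1, 0, -10], [0, 0, -0.05], -1],
    [[-3, 0, -10], [0, 0, -0.05], -1],
    [[-7, 0, -10], [0, 0, -0.05], -1],
    [[-7, 0, -10], [0, 0, -0.05], -1]
  ]
}}

```text
clock: 5.2
eef_pos: [0.6553, -0.052, 0.116]
orientation: [2.305, 2.125, -0.008]
ft_force: [-0.6, -3.5, -1.0]
finger_gap: 0.0001
grasp_force: 0.0
```

Run:
```python
from h import *
g=grab_frame("side"); rail=json.load(open("rail.json")); 
b,c=fit([g],[.593,-.023,1.497],"block",rail); print(b,c)
x,y=body(b,-.092,.068); print(x,y,observe()["eef_pos"]);w=b[2]-np.pi/2
rows([(x,y,.1,w),(x,y,.014,w)])
```

```text
[ 0.5923071  -0.02412502  1.4847708 ] 185.5767166474433
0.5166539650782193 -0.10994228987948189 [ 0.65567392 -0.04738697  0.11546443]
[-7.33, -13.36, 1.57] [0.001, 0.005, 0.007]
[-7.28, -13.37, 10.17] [0.001, 0.005, 0.007]
```

Emit:
{"api": "move_arm", "payload": {
  "deltas": [
    [[-2, -3.5, 0], [0, 0, 0], -1],
    [[-4, -7, 0], [0, 0, 0], -1],
    [[-6, -10.5, 0], [0, 0, 0], -1],
    [[-7.3, -13.3, 1], [0, 0, 0], -1],
    [[-7.3, -13.3, 3], [0, 0, 0], -1],
    [[-7.3, -13.3, 6], [0, 0, 0], -1],
    [[-7.3, -13.3, 9], [0, 0, 0], -1],
    [[-7.3, -13.3, 10.2], [0, 0, 0], -1]
  ]
}}

```text
clock: 5.92
eef_pos: [0.5165, -0.1009, 0.0098]
orientation: [-2.295, -2.141, 0.004]
ft_force: [-0.6, 0.6, -0.7]
finger_gap: 0.0001
grasp_force: 0.0
```

Run:
```python
from h import *
s=observe(); print(s["eef_pos"],s["ft_force"])
g=grab_frame("top"); rail=json.load(open("rail.json")); 
cv2.imwrite("pics/f.png",cv2.resize(g["pixels"][110:300,150:350],None,fx=3,fy=3))
b=[.5923,-.0241,1.4848]
h=body(b,-.061,.068); s=observe(); print(s["eef_pos"],h); rows([(*h,.014,b[2]-np.pi/2)])
arc(b,-.04,h,14,-.05,.014)
```

```text
[ 0.51645614 -0.10086018  0.00975184] [-0.61994481  0.55081586 -0.65018007]
[ 0.51560413 -0.10067322  0.00868395] (np.float64(0.5193119750144614), np.float64(-0.07903403506670875))
[2.18, 0.22, -0.53] [-0.006, -0.0, 0.017]
[2.74, -0.06, -0.53] [-0.006, -0.0, 0.05]
[3.3, -0.32, -0.53] [-0.006, -0.0, 0.1]
[3.88, -0.54, -0.53] [-0.006, -0.0, 0.15]
[4.47, -0.74, -0.52] [-0.006, 0.0, 0.2]
[5.07, -0.91, -0.52] [-0.006, 0.0, 0.25]
[5.67, -1.04, -0.52] [-0.006, 0.0, 0.3]
[6.28, -1.15, -0.52] [-0.006, 0.001, 0.35]
[6.9, -1.23, -0.52] [-0.006, 0.001, 0.4]
[7.52, -1.27, -0.52] [-0.006, 0.001, 0.45]
[8.14, -1.28, -0.52] [-0.006, 0.001, 0.5]
[8.76, -1.27, -0.52] [-0.006, 0.001, 0.55]
[9.37, -1.22, -0.52] [-0.006, 0.001, 0.6]
[9.99, -1.14, -0.52] [-0.006, 0.002, 0.65]
[10.6, -1.03, -0.52] [-0.006, 0.002, 0.7]
```

Emit:
{"api": "move_arm", "payload": {
  "deltas": [
    [[1.2, 0.1, -0.4], [0, 0, 0.02], -1],
    [[2.2, 0.2, -0.4], [0, 0, 0.02], -1],
    [[2.7, -0.1, -0.4], [0, 0, 0.05], -1],
    [[3.3, -0.3, -0.4], [0, 0, 0.1], -1],
    [[3.9, -0.5, -0.4], [0, 0, 0.15], -1],
    [[4.5, -0.7, -0.4], [0, 0, 0.2], -1],
    [[5.1, -0.9, -0.4], [0, 0, 0.25], -1],
    [[5.7, -1, -0.4], [0, 0, 0.3], -1]
  ]
}}

```text
clock: 6.63
eef_pos: [0.5129, -0.0447, 0.0174]
orientation: [2.593, 1.771, -0.001]
ft_force: [-2.2, -5.5, 0.2]
finger_gap: -0.0002
grasp_force: 2.9
```

Run:
```python
from h import *
g=grab_frame("side"); rail=json.load(open("rail.json")); s=observe(); print(s["eef_pos"],s["ft_force"])
b,c=fit([g],[.60,-.015,1.2],"block",rail); print(b,c,inrail(rail,b))
dx=np.array(s["eef_pos"][:2])-b[:2]; print("hand in body",np.cos(b[2])*dx[0]+np.sin(b[2])*dx[1],-np.sin(b[2])*dx[0]+np.cos(b[2])*dx[1])
arc(b,-.04,s["eef_pos"][:2],8,-.055,s["eef_pos"][2])
```

```text
[ 0.51279157 -0.04309989  0.01740878] [-2.02507251 -3.63453997  1.13300515]
[ 0.59095977 -0.01445437  1.2863495 ] 998.2857054978855 [-0.12754546 -0.03627842  1.09819246]
hand in body -0.04943053526535035 0.06698847422578709
[0.57, -0.31, -0.0] [0.001, 0.0, 0.055]
[1.16, -0.58, -0.0] [0.001, 0.0, 0.11]
[1.76, -0.83, -0.0] [0.001, 0.0, 0.165]
[2.37, -1.04, -0.0] [0.001, 0.0, 0.22]
[3.0, -1.21, -0.0] [0.001, 0.0, 0.275]
[3.63, -1.35, -0.0] [0.001, 0.0, 0.33]
[4.27, -1.46, -0.0] [0.001, 0.0, 0.385]
[4.91, -1.53, -0.0] [0.001, 0.0, 0.44]
```

The arm blocks the side view, so that fit can't be used. The hand's yaw and position do match the planned arc, so I'll continue about the same rotation centre.

Run:
```python
from h import *
s=observe(); arc([.5923,-.0241,1.4848],-.04,s["eef_pos"][:2],8,-.055,s["eef_pos"][2])
```

```text
[0.59, -0.3, -0.0] [0.001, 0.0, 0.055]
[1.19, -0.57, -0.0] [0.001, 0.0, 0.11]
[1.81, -0.81, -0.0] [0.001, 0.0, 0.165]
[2.44, -1.01, -0.0] [0.001, 0.0, 0.22]
[3.08, -1.18, -0.0] [0.001, 0.0, 0.275]
[3.73, -1.31, -0.0] [0.001, 0.0, 0.33]
[4.39, -1.41, -0.0] [0.001, 0.0, 0.385]
[5.04, -1.47, -0.0] [0.001, 0.0, 0.44]
```

Emit:
{"api": "move_arm", "payload": {
  "deltas": [
    [[0.6, -0.3, 0.2], [0, 0, 0.055], -1],
    [[1.2, -0.6, 0.2], [0, 0, 0.11], -1],
    [[1.8, -0.8, 0.2], [0, 0, 0.165], -1],
    [[2.4, -1, 0.2], [0, 0, 0.22], -1],
    [[3.1, -1.2, 0.2], [0, 0, 0.275], -1],
    [[3.7, -1.3, 0.2], [0, 0, 0.33], -1],
    [[4.4, -1.4, 0.2], [0, 0, 0.385], -1],
    [[5, -1.5, 0.2], [0, 0, 0.44], -1]
  ]
}}

```text
clock: 7.35
eef_pos: [0.5153, 0.0056, 0.0156]
orientation: [2.918, 1.161, -0.005]
ft_force: [-7.7, -9.1, 10.2]
finger_gap: 0.0003
grasp_force: 5.9
```

Run:
```python
from h import *
g=grab_frame("side"); f=grab_frame("top"); s=observe(); print(s["eef_pos"],s["orientation"],s["ft_force"])
cv2.imwrite("pics/g.png",cv2.resize(np.hstack([f["pixels"][110:260,150:350],g["pixels"][110:260,150:350]]),None,fx=2,fy=2))
arc([.5923,-.0241,1.4848],-.04,s["eef_pos"][:2],8,-.055,s["eef_pos"][2])
```

```text
[0.51594537 0.00756596 0.01542151] [ 2.91664864  1.16634985 -0.00302641] [-4.42846003 -4.13052831  5.34719963]
[0.59, -0.31, -0.0] [-0.0, 0.002, 0.055]
[1.19, -0.59, -0.0] [-0.0, 0.002, 0.11]
[1.82, -0.84, -0.0] [-0.0, 0.002, 0.165]
[2.45, -1.05, -0.0] [-0.0, 0.002, 0.22]
[3.09, -1.23, -0.01] [-0.0, 0.002, 0.275]
[3.74, -1.37, -0.01] [-0.0, 0.002, 0.33]
[4.4, -1.48, -0.01] [0.0, 0.002, 0.385]
[5.07, -1.55, -0.01] [0.0, 0.002, 0.44]
```

View pics/g.png

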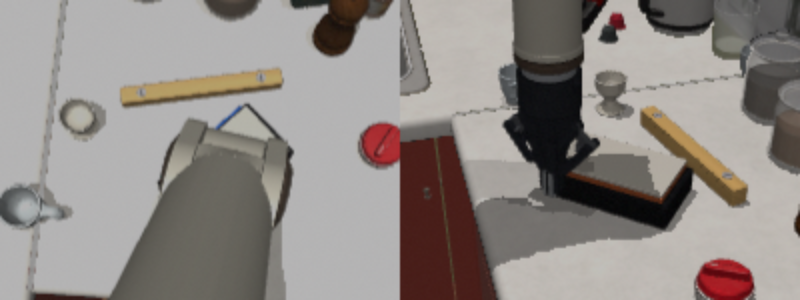

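The pad now faces forward and left, and its far right corner is clear of the rail, at about (245,108) in the left crop. The arc is on track.

Emit:
{"api": "move_arm", "payload": {
  "deltas": [
    [[0.6, -0.3, 0], [0, 0, 0.055], -1],
    [[1.2, -0.6, 0], [0, 0, 0.11], -1],
    [[1.8, -0.8, 0], [0, 0, 0.165], -1],
    [[2.4, -1, 0], [0, 0, 0.22], -1],
    [[3.1, -1.2, 0], [0, 0, 0.275], -1],
    [[3.7, -1.4, 0], [0, 0, 0.33], -1],
    [[4.4, -1.5, 0], [0, 0, 0.385], -1],
    [[5, -1.5, 0], [0, 0, 0.44], -1]
  ]
}}

```text
clock: 8.12
eef_pos: [0.5389, 0.0532, 0.0148]
orientation: [-3.1, -0.5, 0.012]
ft_force: [-12.4, -4.4, 10.9]
finger_gap: 0.0
grasp_force: 6.7
```

Run:
```python
from h import *
s=observe(); print(s["eef_pos"],s["orientation"],s["ft_force"])
w=2*np.arctan2(*np.array(s["orientation"])[[1,0]])-np.pi/2; x,y=s["eef_pos"][:2]
n=np.array([-np.sin(w),np.cos(w)]); print(w,n)
rows([(x-n[0]*.04,y-n[1]*.04,.015,w),(.44,.0,.13,w),(.40,-.05,.2,w)])
```

```text
[0.53885119 0.05318974 0.0148222 ] [-3.10031516 -0.50028064  0.01168582] [-12.41501324  -4.42000273  10.87628259]
-7.534010902360541 [0.94924462 0.31453878]
[-4.0, -0.0, 0.01] [-0.002, 0.007, 0.0]
[-11.14, 1.91, -11.44] [-0.002, 0.007, 0.0]
[-16.56, 5.38, -18.41] [-0.002, 0.007, 0.0]
```

Emit:
{"api": "move_arm", "payload": {
  "deltas": [
    [[-2, 0, 0], [0, 0, 0], -1],
    [[-5, 0, 0], [0, 0, 0], -1],
    [[-7, 0, -4], [0, 0, 0], 1],
    [[-9, -2, -7], [0, 0, 0], 1],
    [[-10, -5, -10], [0, 0, 0], 1],
    [[-10, -8, -12], [0, 0, 0], 1],
    [[-10, -10, -12], [0, 0, 0], 1],
    [[-10, -10, -12], [0, 0, 0], 1]
  ]
}}

```text
clock: 8.78
eef_pos: [0.4164, 0.1232, 0.1369]
orientation: [-3.094, -0.516, -0.008]
ft_force: [-0.9, 0.1, 1.4]
finger_gap: 0.0724
grasp_force: 0.0
```

Run:
```python
from h import *
g=grab_frame("side"); f=grab_frame("top"); rail=json.load(open("rail.json")); s=observe(); print(s["eef_pos"],s["ft_force"],s["finger_gap"])
for fs in([g],[f]):
  b,c=fit(fs,[.625,.013,.32],"block",rail); print(b,c,inrail(rail,b))
b,c=fit([g],[.625,.013,.32],"block",rail)
o=g["pixels"].copy(); cs,_=cv2.findContours((render(g,b,"block")>.5).astype(np.uint8),cv2.RETR_LIST,cv2.CHAIN_APPROX_NONE); cv2.drawContours(o,cs,-1,(0,255,0),1)
cv2.imwrite("pics/i.png",cv2.resize(np.hstack([f["pixels"][110:260,150:350],o[110:260,150:350]]),None,fx=2,fy=2))
```

```text
[0.41663995 0.11898522 0.13550522] [0.46967801 0.01316263 0.19686251] 0.08459374965523307
[0.62083433 0.01490493 0.37318866] 98.2241753171857 [-0.09270655 -0.01302529  0.18503162]
[0.62002757 0.01539329 0.37703638] 127.56539792387544 [-0.09340773 -0.01239464  0.18887934]
```

View pics/i.png

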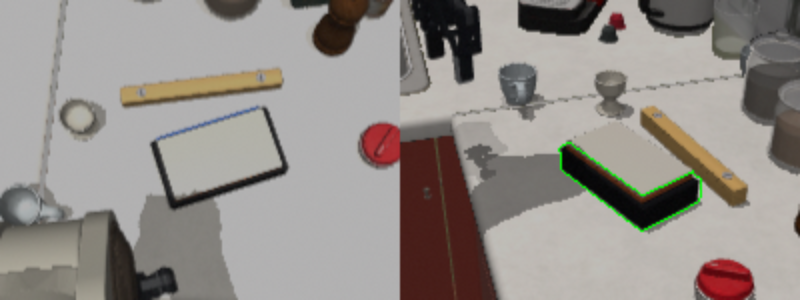

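The side and top fits agree: rail-frame x is -93 mm, y is -13 mm, yaw is +0.187, and the other objects haven't moved. Now the two-finger square push.

Run:
```python
from h import *
rail=json.load(open("rail.json")); P=lambda u,v:body(rail,u,v); w=rail[2]-np.pi/2
rows([(*P(-.195,-.010),.10,w),(*P(-.195,-.010),.010,w)])
```

```text
[5.91, 14.7, 3.55] [-0.002, -0.003, 0.138]
[5.89, 14.71, 12.55] [-0.002, -0.003, 0.138]
```

Emit:
{"api": "move_arm", "payload": {
  "deltas": [
    [[1, 3.5, 0], [0, 0, 0.07], 1],
    [[2, 7, 0], [0, 0, 0.138], 1],
    [[4, 10.5, 1], [0, 0, 0.138], 1],
    [[5.9, 13.5, 3], [0, 0, 0.138], 1],
    [[5.9, 14.7, 5], [0, 0, 0.138], 1],
    [[5.9, 14.7, 8], [0, 0, 0.138], 1],
    [[5.9, 14.7, 11], [0, 0, 0.138], 1],
    [[5.9, 14.7, 12.3], [0, 0, 0.138], 1]
  ]
}}

```text
clock: 9.55
eef_pos: [0.5163, -0.0057, 0.0078]
orientation: [3.128, 0.284, -0.008]
ft_force: [-0.8, 0.5, -1.5]
finger_gap: 0.0856
grasp_force: 0.0
```

Run:
```python
from h import *
g=grab_frame("side"); rail=json.load(open("rail.json"));P=lambda u,v:body(rail,u,v); w=rail[2]-np.pi/2
s=observe(); print(s["eef_pos"],inrail(rail,[*s["eef_pos"][:2],0]),s["ft_force"],s["joints"])
rows([(*P(-.17,-.01),.010,w),(*P(-.111,-.010),.010,w)])
```

```text
[ 0.515288   -0.00523073  0.00694968] [-0.2001564  -0.01306326 -0.18815704] [-0.08997881 -0.53587103 -1.91408594] [-0.38637165  0.61996285  0.42658289  2.03785791 -0.4505035   0.58224301
 -1.03529348]
[3.01, -0.33, -0.33] [-0.0, 0.007, -0.006]
[8.91, -0.36, -0.37] [-0.0, 0.007, -0.006]
```

Emit:
{"api": "move_arm", "payload": {
  "deltas": [
    [[1.5, 0, -0.3], [0, 0, 0], 1],
    [[3, 0, -0.3], [0, 0, 0], 1],
    [[3.8, 0, -0.3], [0, 0, 0], 1],
    [[4.6, 0, -0.3], [0, 0, 0], 1],
    [[5.4, 0, -0.3], [0, 0, 0], 1],
    [[6.1, 0, -0.3], [0, 0, 0], 1],
    [[6.7, 0, -0.3], [0, 0, 0], 1],
    [[7.2, 0, -0.3], [0, 0, 0], 1]
  ]
}}

```text
clock: 10.27
eef_pos: [0.584, 0.0103, 0.0138]
orientation: [-3.125, -0.289, 0.017]
ft_force: [-13.5, -0.1, 7.0]
finger_gap: 0.0853
grasp_force: 6.8
```

Run:
```python
from h import *
g=grab_frame("side"); rail=json.load(open("rail.json"));P=lambda u,v:body(rail,u,v); w=rail[2]-np.pi/2
s=observe(); print(s["eef_pos"],inrail(rail,[*s["eef_pos"][:2],0]),s["ft_force"])
b,c=fit([g],[.64,.02,.19],"block",rail); print(b,c,inrail(rail,b))
rows([(*P(-.111,-.010),.010,w)])
```

```text
[0.58545824 0.01019896 0.01387402] [-0.12833853 -0.01103115 -0.18815704] [-5.99498176  1.60833316 -2.26158769]
[0.64268608 0.01317714 0.20309714] 839.0657900807382 [-0.07156366 -0.01880993  0.0149401 ]
[1.74, -0.11, 0.37] [-0.003, 0.008, -0.004]
```

Emit:
{"api": "move_arm", "payload": {
  "deltas": [
    [[0.5, 0, 0], [0, 0, 0], 1],
    [[1, 0, 0], [0, 0, 0], 1],
    [[1.4, 0, 0], [0, 0, 0], 1],
    [[1.7, 0, 0], [0, 0, 0], 1],
    [[2, 0, 0], [0, 0, 0], 1],
    [[2.2, 0, 0], [0, 0, 0], 1]
  ]
}}

```text
clock: 10.82
eef_pos: [0.6017, 0.0117, 0.0137]
orientation: [-3.126, -0.286, 0.028]
ft_force: [-26.5, -2.7, 21.4]
finger_gap: 0.0854
grasp_force: 13.6
```

Run:
```python
from h import *
g=grab_frame("side"); rail=json.load(open("rail.json"))
s=observe(); print(s["eef_pos"],inrail(rail,[*s["eef_pos"][:2],0]),s["ft_force"],s["torque"])
b,c=fit([g],[.655,.02,.19],"block",rail); print(b,c,inrail(rail,b))
```

```text
[0.60164743 0.01158969 0.01369877] [-0.11217493 -0.01269313 -0.18815704] [-21.16795935  -3.13126384  15.97335237] [-0.2786973   4.41260201  0.19836635]
[0.66059629 0.01487267 0.19978881] 759.2222683583238 [-0.0536524  -0.02049441  0.01163177]
```

Emit:
{"api": "move_arm", "payload": {
  "deltas": [
    [[0.3, 0, 0], [0, 0, 0], 1],
    [[0.4, 0, 0], [0, 0, 0], 1],
    [[0.4, 0, 0], [0, 0, 0], 1]
  ]
}}

```text
clock: 11.12
eef_pos: [0.6016, 0.0116, 0.0134]
orientation: [-3.126, -0.285, 0.039]
ft_force: [-31.7, -3.9, 24.6]
finger_gap: 0.0855
grasp_force: 16.1
```

Emit:
{"api": "move_arm", "payload": {
  "deltas": [
    [[-1, 0, 0], [0, 0, 0], 1],
    [[-3, 0, 0], [0, 0, 0], 1],
    [[-6, 0, 0], [0, 0, 0], 1],
    [[-9, 0, -3], [0, 0, 0], 1],
    [[-11, -3, -7], [0, 0, 0], 1],
    [[-13, -6, -10], [0, 0, 0], 1],
    [[-15, -9, -12], [0, 0, 0], 1],
    [[-15, -12, -12], [0, 0, 0], 1]
  ]
}}

```text
clock: 11.78
eef_pos: [0.4461, 0.1011, 0.1372]
orientation: [-3.128, -0.278, -0.005]
ft_force: [1.0, 0.0, -0.6]
finger_gap: 0.0853
grasp_force: 0.0
```

Run:
```python
from h import *
g=grab_frame("side"); f=grab_frame("top"); r0=json.load(open("rail.json")); s=observe(); print(s["eef_pos"],s["ft_force"])
for fs in([g],[f]):
  b,c=fit(fs,[.659,.025,.19],"block",r0); rl,_=fit(fs,r0,"rail",r=.14); print(b,c,rl,inrail(r0,b))
cv2.imwrite("pics/j.png",cv2.resize(np.hstack([f["pixels"][130:230,190:320],g["pixels"][120:220,230:360]]),None,fx=3,fy=3,interpolation=cv2.INTER_CUBIC))
for n,z in(("kitchen_timer",.04),("mug_espresso",.03),("egg_cup",.03)):
    for c,F in(("top",f),("side",g)):
        for r in recognise(c,n)[:1]: print(n,c,round(r["p"],2),np.round(onz(F,r["point"],z),3))
```

```text
[0.44515786 0.11015855 0.13637137] [ 0.71237745 -0.03066169  0.37801154]
[0.66443557 0.01418189 0.17286172] 85.5285044213764 [0.71128759 0.04703799 0.17456482] [-0.05001009 -0.02189112 -0.01529532]
[0.66505249 0.01570286 0.18554762] 118.43744713571702 [0.71101738 0.04476174 0.20233642] [-0.04911956 -0.02051239 -0.00260942]
kitchen_timer top 0.61 [ 0.645 -0.204]
kitchen_timer side 0.66 [ 0.633 -0.235]
mug_espresso side 0.71 [ 0.656 -0.025]
egg_cup top 0.57 [0.658 0.211]
egg_cup side 0.61 [0.653 0.209]
```

View pics/j.png

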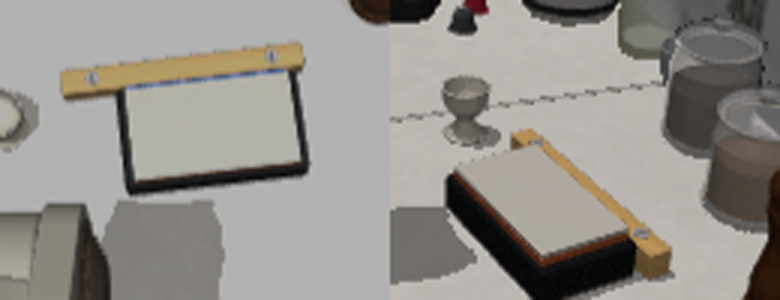

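The picture shows the pad line against the rail. The block's right end is about 9 mm inside the rail's right end, its along-rail offset is about -21 mm against a limit of 33, and the hand is clear. I'm handing it in.

```bash
python3 -c "
from station import *
print(close_job())"
```

```text
the job is handed in; nothing more can be done
None
```

I handed the job in at about 12 s of the 72 s, and no verdict came back. By my last camera fits the block's pad side is flush along the rail, its centre is about 21 mm right of the rail's middle (limit 33 mm), and the hand is clear. The egg cup and timer are within about 10 mm of their start positions. The final mug reading was false, so I only have the earlier picture, which shows it in place.

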